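# Strip the calibration stacks and put the sensor in its case

## Robot

A 6-joint arm with a two-finger parallel gripper is mounted at the origin on the work surface. World frame = base frame: x ahead of the robot, y to its left, z up, the work surface at z = 0. Lengths are in m, angles in degrees, forces in N, time in s.
With the tool pointing down it reaches from about 0.3 to 0.95 m from the base axis. Payload 3.1 kg.
Tool frame: the origin (TCP) lies midway between the tips of the shut fingers; the grasp point (between the pads) lies behind it (bot.hold_point_z is the z of the grasp point in the tool frame, in m); z points along the fingers, y is the line along which they close (so a half turn about z gives the same grasp; the last joint's range is limited). The gripper opens to 85 mm and grips with 20 to 120 N. Pads are 22 mm wide; open, the fingers measure 114 mm over their backs; the gripper's body (76 mm by 85 mm) begins 54 mm behind the grasp point. The pads swing forward as they close: fully open they stand 13 mm farther back than shut.
Start: joints at [62.813, 17.653, 93.61, -0, 68.738, -3.994], TCP at [0.246, 0.574, 0.211] pointing down, gripper open.
Joint ranges: [-175.34, 175.34], [-45.06, 112.39], [2.9, 150.54], [-68.45, 248.45], [3.09, 151.38], [-168.51, 168.51]. Speed limits (degrees/s): [159.86, 159.86, 180, 180, 180, 180].

## Interface

Orientations are given as a 3x3 rotation matrix whose columns are the frame's x, y, z axes.
In Python, from plant import bot gives the robot as it stands.
- The arm moves only by the shell command python3 -m handwheel [OPENING] [FORCE], which reads ROWS from standard input. ROWS is 1 to 12 rows, parted by semicolons, with the numbers parted by commas; each row has 6 numbers: dx, dy, dz in units of 5 mm, then a rotation vector rx, ry, rz in units of 2 degrees; each row shifts and turns the commanded pose from where the row before left it, along the tool's axes as they then stand; what a row does not reach is not made up. A row lasts 1/12 s, in which the tool goes at most 0.0417 m and 7.16 degrees, less where a joint would pass 70% of its speed; a pose out of reach is approached as far as the arm can. OPENING is the finger opening in m, set as the command begins (- or left out keeps the last). The fingers move at their own pace and stop on an object; FORCE is the grip in N (left out, the last holds). Time passes only in rows, so rows that do not move let the fingers close. It prints the time, the measured TCP pose, the force, the opening and the grip force at its end. Input that does not fit is refused with a message, and nothing moves.
- bot.state(): the state, without advancing time (a new reading comes with each control period).
- bot.snapshot(name): name is "scene" or "top"; returns a dict with "color" (400x640x3 uint8, blue, green, red), "fx", "fy", "cx", "cy" (pixels), "k1" (the pictures are not rectified: a ray, as slopes to the right and down, at radius r is drawn at 1 + k1 r^2 times it, then the intrinsics apply), "T" (4x4, takes a point from camera to world coordinates). Camera axes: x right, y down, z forward; pixel columns grow to the right and rows downward; lengths in m; the calibration is good to about 2 mm. A picture is of the moment at which its call begins. There is no depth.
- bot.sign_off(): hands the job in; it is judged then, once.
The state is a dict: "time": time; "q": joint angles; "dq": joint speeds; "tau": joint torques, N m; "ee_pos": TCP position; "eef_rot": TCP orientation; "wrist_force": force on the tool from outside, world axes, zero at the start; "ft_torque": the same for the moment, N m; "grip_width": finger opening in m; "grasp_force": force on a finger pad.
Only numpy, scipy, OpenCV 4.12 (cv2) and the standard library are available. Lean on these libraries where they do the work, as an engineer would, in place of code of your own. Each camera call takes 0.05 s, during which the arm holds its last target. There are 200 camera calls.

## Task

Take apart the two stacks on the aluminium block. Lower the black sensor upright into the open grey case, without dropping or tipping it, and close the case with its lid; lay the round flange, the square plate and the saddle clamp flat, right way up, each inside the low tray of its own outline.

Things in the scene. Friction and masses are not known exactly. Their poses are not given: they have to be found in the camera images.
- block: Fixed aluminium block, 90 (its x) x 200 (its y) x 50 mm high. On its top stand two stacks side by side along its y, about 110 mm between centres: the flange and the plate are at the bottom, one in each stack, and the sensor and the saddle are on top, one on each, either way round. Origin: centre of its underside, z up.
- flange: Loose round steel flange, 60 mm diameter, 22 mm thick, flat, six dark bolt holes drawn on top; about 0.17 kg; bottom of one of the stacks. Origin: centre of its underside, z up.
- plate: Loose square aluminium plate, 56 x 56 mm, 22 mm thick, four dark holes drawn near its corners; about 0.18 kg; bottom of the other stack. Origin: centre of its underside, z up. x and y are parallel to its sides.
- sensor: Loose force sensor: upright black cylinder 40 mm diameter, 24 mm high, with a thin steel band, and on its top a bright boss 20 mm diameter, 6 mm high (30 mm in all); about 0.12 kg; on top of the flange or of the plate. It must never lean over by more than 40 degrees, nor fall freely by more than about 15 mm. Origin: centre of its underside, z up.
- saddle: Loose aluminium saddle clamp, a U-shaped block 26 mm (its x) x 50 mm (its y): middle 14 mm high, and at either y end an ear 14 mm long rising to 28 mm height in all, with a dark screw head on top; about 0.08 kg; on top of the other bottom part. It is gripped across its 26 mm width (x). Origin: centre of its underside, z up.
- nest_round: Fixed low plastic tray, black rim and mid-grey floor, 8 mm high: floor 3 mm thick, rim 3 mm thick standing 5 mm above that floor. Round, 84 mm outside and 78 mm inside diameter. Place of the flange. Origin: centre of its underside, z up.
- nest_square: Fixed low plastic tray, black rim and mid-grey floor, 8 mm high: floor 3 mm thick, rim 3 mm thick standing 5 mm above that floor. Square, 80 mm outside, 74 mm inside. Place of the plate. Origin: centre of its underside, z up. x and y are parallel to its sides.
- nest_oblong: Fixed low plastic tray, black rim and mid-grey floor, 8 mm high: floor 3 mm thick, rim 3 mm thick standing 5 mm above that floor. Rectangular, outside 50 (its x) x 74 mm (its y), inside 44 x 68 mm. Place of the saddle, long sides parallel, either way round. Origin: centre of its underside, z up.
- case: Fixed open grey-painted box, outside 100 (its x) x 140 mm (its y) x 46 mm high, walls 5 mm, floor 5 mm thick, inside 90 x 130 mm. Place of the sensor (anywhere on its floor; open fingers have the most room along the long y) and then of the lid. Origin: centre of its underside, z up.
- lid: Loose grey lid lying upright on the bench, 0.16 kg. From below: plug 76 x 116 mm, 6 high; plate 110 (x) x 150 (y), 5 thick; central black grip bar 14 (x) x 56 (y), 24 high, top at 35 mm. On the case the plug drops inside the walls (7 mm play each way), the plate rests on the rim and the origin is 40 mm above the case's; either way round. Origin: centre of the plug's underside, z up.
There are look-alikes about, which are no part of the job. Leave any pink or purple look-alike of the lid alone.

How it is judged:
By the outcome, as a careful person would: the job done as asked, in the order asked, and still so for the second after the job is handed in, with the robot touching nothing.
It also fails if it takes over 120 s, if anything falls off the work surface, if the arm or the gripper's body presses on something with over 40 N, if the wrist force passes 120 N, or if a joint passes its speed limit or range.

## Working session

There is one attempt and no reset: what is moved stays moved. The work goes in short steps, Python scripts to look and compute and a shell command to move; the robot and the scene stay as the last step left them, time stands still between calls to the robot, and variables do not carry over. Pictures are saved under pics/ and viewed, at most 14 in all, crops included, and the job is handed in when it is done.

```bash
ls; mkdir -p pics
python3 - <<'E'
from plant import bot
import cv2,numpy as np
print(bot.hold_point_z)
s=bot.state();print(s['ee_pos'],s['eef_rot'],s['time'])
for n in("scene","top"):
    d=bot.snapshot(n);cv2.imwrite(f'pics/{n}0.png',d['color']);print(n,d['fx'],d['fy'],d['cx'],d['cy'],d['k1'],np.round(d['T'],3).tolist())
E
```

```text
pics
-0.0187
[0.24576749 0.57370409 0.20955709] [[-9.19184701e-01  3.93825293e-01 -1.06019740e-03]
 [ 3.93826683e-01  9.19182448e-01 -2.04229534e-03]
 [ 1.70207281e-04 -2.29478066e-03 -9.99997353e-01]] 0.0
scene 374.7568363052228 374.7568363052228 325.71262501170236 202.7502051378877 -0.02349472274672799 [[0.339, 0.542, -0.769, 1.46], [0.941, -0.206, 0.269, -0.176], [-0.012, -0.815, -0.579, 0.738], [0.0, 0.0, 0.0, 1.0]]
top 497.0374212143479 497.0374212143479 320.7653037041593 191.70496024818323 -0.13255711925062502 [[-0.043, -0.974, 0.222, 0.192], [-0.999, 0.042, -0.008, 0.157], [-0.002, -0.223, -0.975, 1.663], [0.0, 0.0, 0.0, 1.0]]
```

View pics/scene0.png

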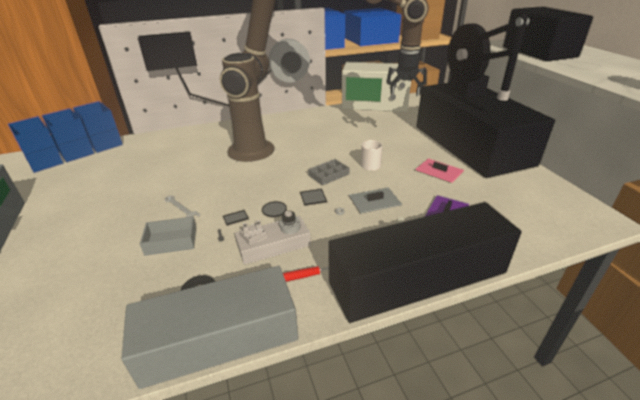

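View pics/top0.png

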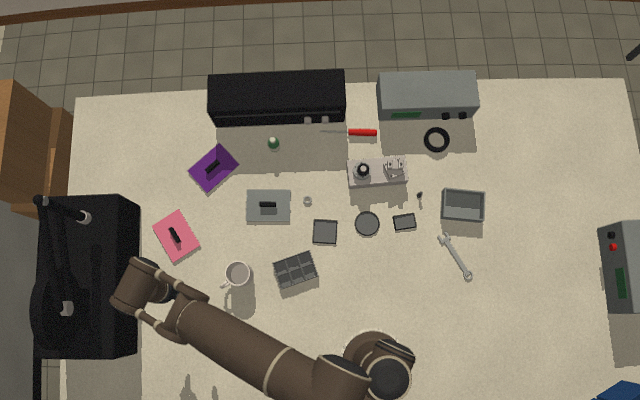

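The scene view shows the block with two stacks at about (270,235), the open case at (168,235), the grey lid at (375,200), and pink and purple look-alikes. In the top view, the block is at (377,172) with the sensor at (362,171) and the saddle at (395,168). The trays are square (325,232), round (367,223) and oblong (404,222). The case is at (462,205) and the grey lid at (268,206).

Run:
```python
import cv2
im=cv2.imread('pics/top0.png')
for n,(x,y,w,h,s) in {'cA':(340,150,150,100,5),'cB':(240,180,150,75,5)}.items():
    c=cv2.resize(im[y:y+h,x:x+w],None,fx=s,fy=s,interpolation=cv2.INTER_CUBIC)
    for i in range(0,w,10):
        cv2.line(c,(i*s,0),(i*s,8 if i%50 else 20),(0,0,255),1)
    for i in range(0,h,10):
        cv2.line(c,(0,i*s),(8 if i%50 else 20,i*s),(0,0,255),1)
    cv2.imwrite(f'pics/{n}.png',c)
```

```text
(no output)
```

View pics/cA.png

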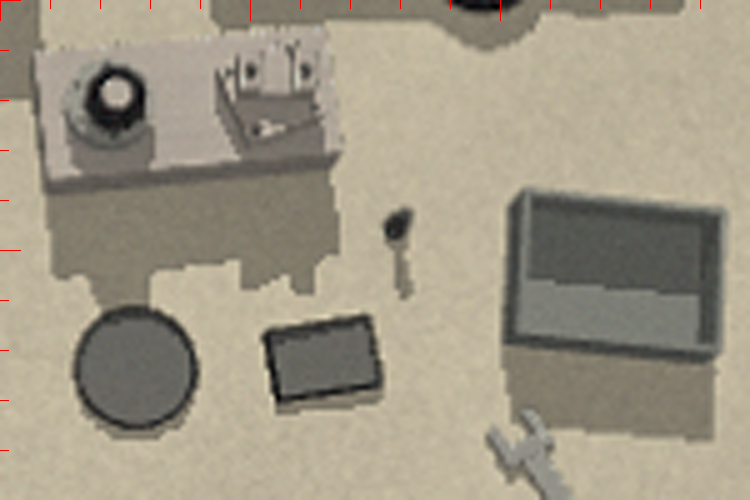

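View pics/cB.png

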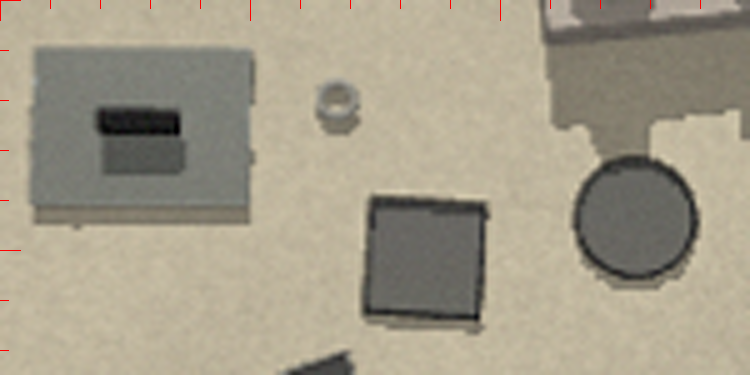

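Crop A (5×, offset 340,150): the sensor is on the round flange, with its boss at (117,92). The saddle's screw heads are at (251,71) and (306,70), on the rotated plate. The round tray's centre is (136,367), the oblong tray's corners are (264,330), (370,315), (382,385) and (278,402), and the case rim corners are (527,188), (725,210), (716,353) and (507,340). Crop B (offset 240,180): the lid plate spans (33,47) to (252,207) with its bar at (139,122). The square tray corners are (370,198), (487,206), (479,320) and (363,314).

```bash
cat > h.py <<'E'
import numpy as np,cv2
from plant import bot
def world(d,px,z):
    K=np.array([[d['fx'],0,d['cx']],[0,d['fy'],d['cy']],[0,0,1]])
    n=cv2.undistortPoints(np.float64(px).reshape(-1,1,2),K,np.array([d['k1'],0,0,0.])).reshape(-1,2)
    T=d['T'];r=np.c_[n,np.ones(len(n))]@T[:3,:3].T
    return (T[:3,3]+r*((np.broadcast_to(z,len(n))-T[2,3])/r[:,2])[:,None])[:,:2]
def crop(c,o,s=5): return (np.float64(c)+.5)/s-.5+np.float64(o)
def pix(d,P):
    T=np.linalg.inv(d['T']);K=np.array([[d['fx'],0,d['cx']],[0,d['fy'],d['cy']],[0,0,1]])
    return cv2.projectPoints(np.float64(P),cv2.Rodrigues(T[:3,:3])[0],T[:3,3],K,np.array([d['k1'],0,0,0.]))[0].reshape(-1,2)
E
python3 - <<'E'
from h import *
d=bot.snapshot('top');A=(340,150);B=(240,180)
def rect(n,pts,o,z):
    w=world(d,crop(pts,o),z);c=w.mean(0);e=np.roll(w,-1,0)-w
    print(n,c.round(4),'sides',np.linalg.norm(e,axis=1).round(4),'angs',np.degrees(np.arctan2(e[:,1],e[:,0])).round(1))
rect('case',[(527,188),(725,210),(718,357),(505,345)],A,.046)
rect('obl',[(264,330),(370,315),(382,385),(278,402)],A,.008)
rect('sq',[(370,198),(487,206),(479,320),(363,314)],B,.008)
rect('lid',[(33,47),(252,47),(250,207),(31,206)],B,.011)
rect('bar',[(97,107),(181,109),(180,135),(97,133)],B,.035)
rect('block top',[(35,52),(327,28),(340,155),(47,183)],A,.05)
rect('saddle',[(238,54),(314,48),(318,92),(240,93)],A,.1)
print('boss',world(d,crop([(117,92)],A),.102),'body',world(d,crop([(117,98)],A),.096),'flange',world(d,crop([(113,103)],A),.072))
print('round',world(d,crop([(136,367)],A),.008),'scr',world(d,crop([(251,71),(306,70)],A),.1))
im=bot.snapshot('scene')['color'][180:290,120:320];cv2.imwrite('pics/s1.png',cv2.resize(im,None,fx=4,fy=4,interpolation=cv2.INTER_CUBIC))
E
```

```text
case [ 0.4962 -0.3318] sides [0.1367 0.1014 0.1448 0.1092] angs [-98.9 170.7  84.1 -13.4]
obl [ 0.4552 -0.134 ] sides [0.0735 0.0485 0.072  0.0499] angs [ -84.5 -175.    96.6    6.8]
sq [0.4324 0.1371] sides [0.0791 0.0774 0.0776 0.0787] angs [-96.5 173.2  84.5  -5.7]
lid [0.531  0.3253] sides [0.1502 0.1106 0.1481 0.1103] angs [-92.5 177.6  87.4  -1.3]
bar [0.5297 0.3245] sides [0.0565 0.0177 0.0557 0.0178] angs [-93.8 176.5  86.2  -0.9]
block top [ 0.6253 -0.0486] sides [0.1998 0.0892 0.1983 0.0913] angs [ -87.5 -179.1   93.1    1.9]
saddle [ 0.6313 -0.1027] sides [0.0505 0.03   0.0513 0.0266] angs [ -87.7 -179.7   88.4   -1.4]
boss [[0.62139546 0.0037512 ]] body [[0.61898133 0.00341633]] flange [[0.62219935 0.00392967]]
round [[ 0.45478436 -0.00646327]] scr [[ 0.63250514 -0.08527089]
 [ 0.63169497 -0.12155655]]
```

View pics/s1.png

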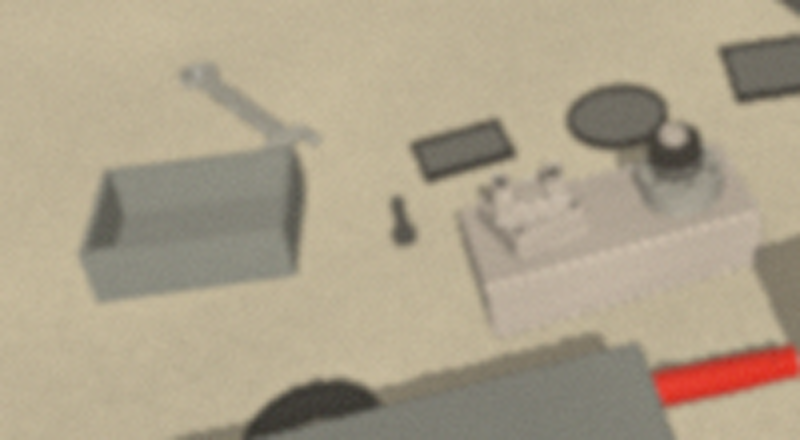

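The scene crop confirms that the sensor is upright on the flange at (672,150), with the saddle on the rotated plate at (525,210). The measured sizes match the given ones to about 2 mm, so I'll go for the sensor first.

Careful with the scale: shifts go in units of 5 mm and turns go in units of 2 degrees. That gives: -0.028 m is -5.6, -0.018 m is -3.6, -5.8 degrees is -2.9.

```bash
echo '0,0,0,0,0,-2.9;0,0,0,0,0,-2.9;0,0,0,0,0,-2.9;0,0,0,0,0,-2.9;-3.6,-5.6,0,0,0,0;-3.6,-5.6,0,0,0,0;-3.6,-5.6,0,0,0,0;-3.6,-5.6,0,0,0,0;-3.6,-5.6,0,0,0,0;-3.6,-5.6,0,0,0,0;-3.6,-5.6,0,0,0,0;-3.6,-5.6,0,0,0,0' | python3 -m handwheel 0.065 30
echo '-3.8,-5.7,0,0,0,0;-3.8,-5.7,0,0,0,0;-3.8,-5.7,0,0,0,0;-3.8,-5.7,0,0,0,0;-3.8,-5.7,0,0,0,0;-3.8,-5.7,0,0,0,0;-3.8,-5.7,0,0,0,0;-3.8,-5.7,0,0,0,0;-3.8,-5.7,0,0,0,0;-3.8,-5.7,0,0,0,0;-3.8,-5.7,0,0,0,0;0,0,0,0,0,0' | python3 -m handwheel
```

```text
time: 1.2
ee_pos: [0.3907, 0.349, 0.2107]
eef_rot: [[-1.0, -0.0, -0.0], [-0.0, 1.0, -0.0], [0.0, -0.0, -1.0]]
wrist_force: [1.1, -0.0, 0.0]
grip_width: 0.0647
grasp_force: 0.0
time: 2.2
ee_pos: [0.6025, 0.0316, 0.2109]
eef_rot: [[-1.0, 0.004, 0.003], [0.004, 1.0, -0.003], [-0.003, -0.003, -1.0]]
wrist_force: [0.3, 0.6, -0.3]
grip_width: 0.065
grasp_force: 0.0
```

```bash
echo '-3.7,-5.6,0,0,0,0;0,0,6,0,0,0;0,0,6,0,0,0;0,0,6,0,0,0;0,0,4,0,0,0;0,0,0,0,0,0' | python3 -m handwheel
echo '0,0,3,0,0,0;0,0,2,0,0,0;0,0,0,0,0,0' | python3 -m handwheel; echo '0,0,0,0,0,0;0,0,0,0,0,0;0,0,0,0,0,0;0,0,0,0,0,0;0,0,0,0,0,0;0,0,0,0,0,0' | python3 -m handwheel 0.03 30; mkdir -p pics
python3 - <<'E'
from h import *
im=bot.snapshot('scene')['color'][180:290,200:400];cv2.imwrite('pics/s2.png',cv2.resize(im,None,fx=4,fy=4,interpolation=cv2.INTER_CUBIC))
E
```

```text
time: 2.7
ee_pos: [0.6124, 0.0095, 0.0947]
eef_rot: [[-1.0, 0.0, -0.012], [0.0, 1.0, 0.001], [0.012, 0.001, -1.0]]
wrist_force: [-0.9, 0.6, -0.2]
grip_width: 0.0653
grasp_force: 0.0
time: 2.95
ee_pos: [0.6163, 0.0094, 0.0745]
eef_rot: [[-1.0, -0.0, -0.003], [-0.0, 1.0, 0.0], [0.003, 0.0, -1.0]]
wrist_force: [-2.1, -0.4, 0.2]
grip_width: 0.065
grasp_force: 0.0
time: 3.45
ee_pos: [0.6182, 0.0089, 0.0764]
eef_rot: [[-1.0, -0.0, 0.001], [-0.0, 1.0, -0.0], [-0.001, -0.0, -1.0]]
wrist_force: [0.4, -0.2, -0.2]
grip_width: 0.0303
grasp_force: 0.2
```

View pics/s2.png

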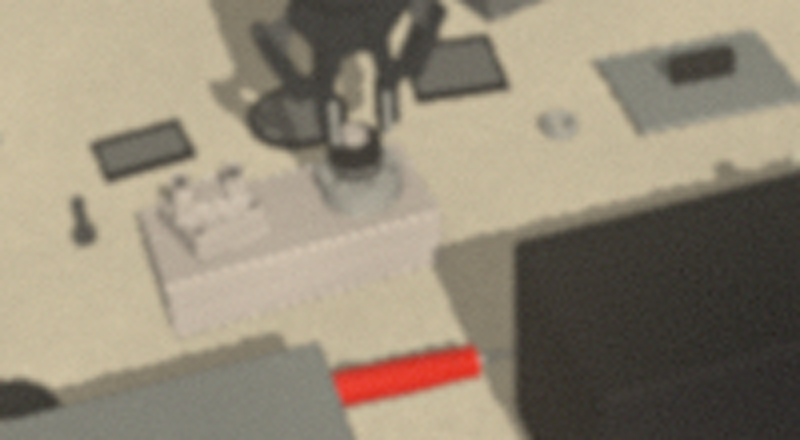

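The fingers closed to 30 mm without touching. In the picture the tips are at (335,125) and (388,118), which looks behind or above the boss at (358,135). I'll check the geometry against the scene camera.

Run:
```python
from h import *
d=bot.snapshot('scene');e=bot.snapshot('top');p=bot.state()['ee_pos'];print(p,bot.state()['grip_width'])
f=lambda P:((pix(d,P)-[200,180])*4).round(0).tolist()
print('boss',f([[.6214,.0037,.102]]),'tcp',f([p]),'hold',f([p+[0,0,.0187]]),'blockcorner',f([[.6253+.045,-.0486-.1,.05],[.6253+.045,-.0486+.1,.05]]),'scr',f([[.632,-.085,.1],[.632,-.121,.1]]),'tips',f([p+[0,.015,0],p+[0,-.015,0]]))
# triangulate boss from scene px
b=(np.array([[358,133]])+.5)/4-.5+[200,180]
for z in(.08,.09,.1,.102,.11):print(z,world(d,b,z),world(e,crop([(117,92)],(340,150)),z))
cv2.imwrite('pics/t2.png',cv2.resize(e['color'][140:240,320:420],None,fx=6,fy=6,interpolation=cv2.INTER_CUBIC))
```

```text
[0.61788927 0.00890782 0.07597689] 0.029635396061833012
boss [[352.0, 129.0]] tcp [[360.0, 154.0]] hold [[358.0, 133.0]] blockcorner [[159.0, 279.0], [440.0, 212.0]] scr [[231.0, 168.0], [179.0, 179.0]] tips [[380.0, 149.0], [340.0, 158.0]]
0.08 [[0.59633159 0.01242818]] [[0.62744818 0.001584  ]]
0.09 [[0.60945465 0.00956869]] [[0.62469694 0.00256909]]
0.1 [[0.62257772 0.0067092 ]] [[0.62194571 0.00355418]]
0.102 [[0.62520233 0.0061373 ]] [[0.62139546 0.0037512 ]]
0.11 [[0.63570078 0.00384971]] [[0.61919447 0.00453927]]
```

View pics/t2.png

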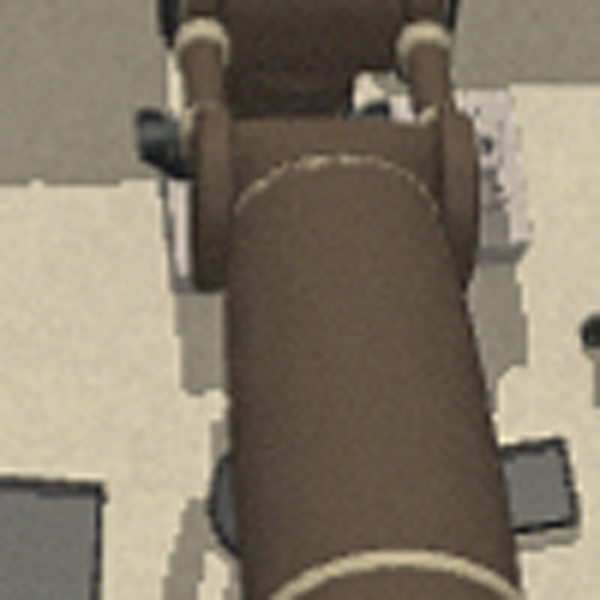

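Run:
```python
from h import *
im=np.mean([bot.snapshot('scene')['color'] for _ in range(6)],0).astype(np.uint8)[190:245,255:325];print(bot.state()['grip_width'],bot.state()['grasp_force'])
cv2.imwrite('pics/s3.png',cv2.resize(im,None,fx=10,fy=10,interpolation=cv2.INTER_CUBIC))
```

```text
0.03011697187647541 0.44825672172009945
```

View pics/s3.png

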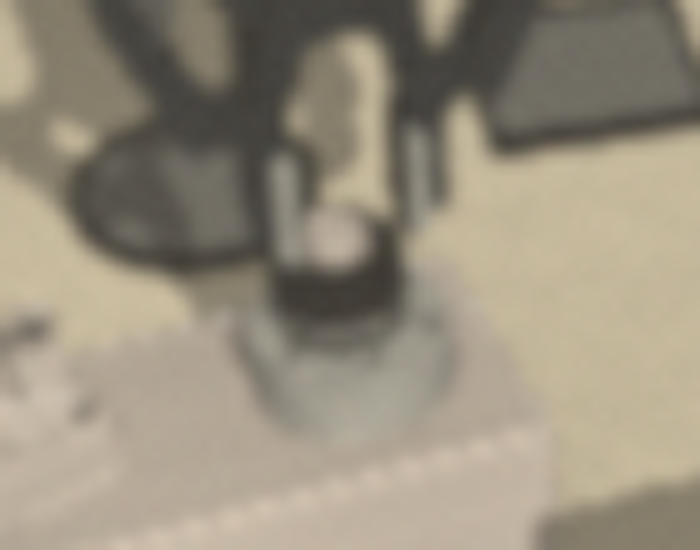

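Averaged view: the left fingertip (287,262) covers the top of the black body, so the tips are above the body, about 20 mm above the nominal TCP at this opening. I'll open, re-centre, go about 14 mm lower and close. The resulting width will show whether it has the body (40) or the flange (60).

Converted, 0.007 m is 1.4, -0.0045 m is -0.9.

```bash
echo '0,0,0,0,0,0;0,0,0,0,0,0;0,0,0,0,0,0;0,0,0,0,0,0;-0.9,-0.8,0,0,0,0;0,0,1.4,0,0,0;0,0,1.4,0,0,0;0,0,0,0,0,0;0,0,0,0,0,0' | python3 -m handwheel 0.075 30
echo '0,0,0,0,0,0;0,0,0,0,0,0;0,0,0,0,0,0;0,0,0,0,0,0;0,0,0,0,0,0;0,0,0,0,0,0;0,0,0,0,0,0' | python3 -m handwheel 0.03 30
```

```text
time: 4.65
ee_pos: [0.6211, 0.0051, 0.0604]
eef_rot: [[-1.0, 0.0, -0.003], [0.0, 1.0, 0.0], [0.003, 0.0, -1.0]]
wrist_force: [0.1, 0.1, -0.6]
grip_width: 0.0749
grasp_force: 0.0
time: 5.23
ee_pos: [0.6228, 0.005, 0.0623]
eef_rot: [[-1.0, -0.0, 0.001], [-0.0, 1.0, -0.0], [-0.001, -0.0, -1.0]]
wrist_force: [1.1, -0.1, 2.2]
grip_width: 0.0385
grasp_force: 30.6
```

Width 38.5 mm at 30 N means it's gripping the sensor body. I'll lift and look.

Converted, -0.01 m is -2, -0.005 m is -1.

```bash
echo '0,0,-1,0,0,0;0,0,-2,0,0,0;0,0,-4,0,0,0;0,0,-6,0,0,0;0,0,-5,0,0,0;0,0,-3,0,0,0;0,0,0,0,0,0' | python3 -m handwheel
python3 - <<'E'
from h import *
d=bot.snapshot('scene')
im=np.mean([bot.snapshot('scene')['color'] for _ in range(3)],0).astype(np.uint8)[150:230,240:340];print(bot.state()['grip_width'],bot.state()['ee_pos'])
p=bot.state()['ee_pos'];print(((pix(d,[p,p+[0,0,.0187],p+[0,0,.01],p+[0,0,.034]])-[240,150])*7).round())
cv2.imwrite('pics/s4.png',cv2.resize(im,None,fx=7,fy=7,interpolation=cv2.INTER_CUBIC))
E
```

```text
time: 5.82
ee_pos: [0.6256, 0.0048, 0.1723]
eef_rot: [[-1.0, -0.0, 0.009], [-0.0, 1.0, -0.001], [-0.009, -0.001, -1.0]]
wrist_force: [0.0, 0.6, -1.9]
grip_width: 0.0384
grasp_force: 30.4
0.038896477173296966 [0.62063041 0.00511081 0.16497683]
[[327. 306.]
 [324. 266.]
 [325. 284.]
 [321. 232.]]
```

View pics/s4.png

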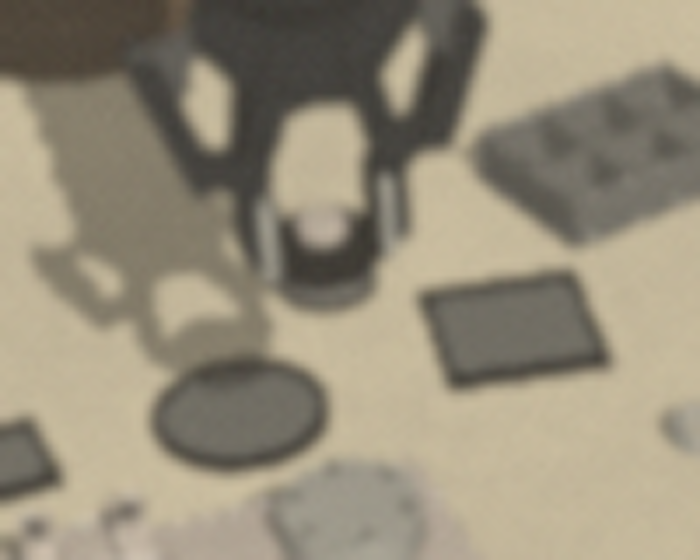

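The sensor hangs upright between the pads, with its top at (322,225) and bottom at (325,300). Next I carry it over the case.

Converted, -0.0337 m is -6.74, 0.0125 m is 2.5.

```bash
echo '1.2,-3.4,0,0,0,0;2.5,-6.74,0,0,0,0;2.5,-6.74,0,0,0,0;2.5,-6.74,0,0,0,0;2.5,-6.74,0,0,0,0;2.5,-6.74,0,0,0,0;2.5,-6.74,0,0,0,0;2.5,-6.74,0,0,0,0;2.5,-6.74,0,0,0,0;2.5,-6.74,0,0,0,0;1.2,-3.4,0,0,0,0;0,0,0,0,0,0' | python3 -m handwheel; echo '0,0,0,0,0,2;0,0,0,0,0,2;0,0,0,0,0,0;0,0,0,0,0,0' | python3 -m handwheel
python3 - <<'E'
from h import *
d=bot.snapshot('scene');print(bot.state()['grip_width'],bot.state()['ee_pos'])
cv2.imwrite('pics/s5.png',cv2.resize(d['color'][150:270,110:250],None,fx=5.5,fy=5,interpolation=cv2.INTER_CUBIC))
C=np.array([.4962,-.3318]);a=np.radians(-8);R=np.array([[np.cos(a),-np.sin(a)],[np.sin(a),np.cos(a)]])
P=[list(C+R@[x,y])+[.046] for x,y in((.05,.07),(.05,-.07),(-.05,-.07),(-.05,.07))]
print(((pix(d,P)-[110,150])*[5.5,5]).round())
e=bot.snapshot('top');cv2.imwrite('pics/top5.png',e['color']);print(((pix(e,P)-[340,150])*5).round())
E
```

```text
time: 7.02
ee_pos: [0.495, -0.3356, 0.1646]
eef_rot: [[-1.0, 0.004, -0.003], [0.004, 1.0, 0.0], [0.003, 0.0, -1.0]]
wrist_force: [-0.5, 0.1, -2.1]
grip_width: 0.0384
grasp_force: 30.6
time: 7.35
ee_pos: [0.4971, -0.331, 0.1652]
eef_rot: [[-0.991, 0.137, -0.002], [0.137, 0.991, 0.002], [0.003, 0.002, -1.0]]
wrist_force: [0.2, 0.7, -1.5]
grip_width: 0.0386
grasp_force: 30.6
0.03865776642861272 [ 0.49735315 -0.3311038   0.16551031]
[[447. 426.]
 [166. 461.]
 [201. 354.]
 [462. 323.]]
[[518. 191.]
 [721. 210.]
 [717. 355.]
 [511. 336.]]
```

View pics/s5.png

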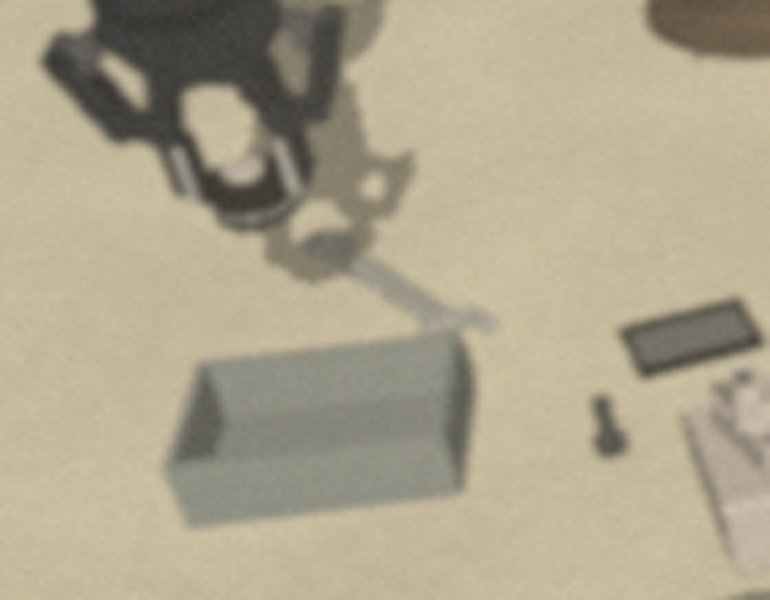

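The case's near rim runs from (165,467) to (465,440), the far rim from (204,365) to (455,334), and the sensor is held above. That fits the estimate within about 4 mm, so lowering is safe.

Converted, 0.005 m is 1, 0.03 m is 6.

```bash
echo '0,0,3,0,0,0;0,0,6,0,0,0;0,0,6,0,0,0;0,0,6,0,0,0;0,0,5,0,0,0;0,0,3,0,0,0;0,0,2,0,0,0;0,0,1,0,0,0;0,0,0,0,0,0;0,0,0,0,0,0' | python3 -m handwheel; echo '0,0,0.6,0,0,0;0,0,0.4,0,0,0;0,0,0,0,0,0' | python3 -m handwheel; echo '0,0,0.4,0,0,0;0,0,0.2,0,0,0;0,0,0,0,0,0' | python3 -m handwheel
```

```text
time: 8.28
ee_pos: [0.4986, -0.3327, 0.0076]
eef_rot: [[-0.99, 0.139, 0.001], [0.139, 0.99, -0.001], [-0.001, -0.001, -1.0]]
wrist_force: [0.5, -0.1, -2.0]
grip_width: 0.0384
grasp_force: 30.6
time: 8.53
ee_pos: [0.4982, -0.3326, 0.0024]
eef_rot: [[-0.99, 0.139, 0.001], [0.139, 0.99, -0.001], [-0.001, -0.001, -1.0]]
wrist_force: [-0.5, -0.4, -2.0]
grip_width: 0.0385
grasp_force: 30.6
time: 8.78
ee_pos: [0.4976, -0.3322, -0.0013]
eef_rot: [[-0.99, 0.139, -0.0], [0.139, 0.99, 0.0], [0.0, 0.0, -1.0]]
wrist_force: [-0.0, -0.2, -0.8]
grip_width: 0.0384
grasp_force: 30.6
```

```bash
echo '0,0,0.4,0,0,0;0,0,0,0,0,0;0,0,0,0,0,0' | python3 -m handwheel; echo '0,0,0.3,0,0,0;0,0,0,0,0,0;0,0,0,0,0,0' | python3 -m handwheel
```

```text
time: 9.03
ee_pos: [0.4976, -0.3322, -0.0034]
eef_rot: [[-0.99, 0.139, -0.0], [0.139, 0.99, 0.0], [0.0, 0.0, -1.0]]
wrist_force: [0.1, -1.2, -0.3]
grip_width: 0.0387
grasp_force: 30.6
time: 9.28
ee_pos: [0.4979, -0.3324, -0.0047]
eef_rot: [[-0.99, 0.139, 0.0], [0.139, 0.99, -0.0], [-0.0, -0.0, -1.0]]
wrist_force: [-0.0, -0.7, -1.5]
grip_width: 0.0383
grasp_force: 30.7
```

```bash
echo '0,0,0.3,0,0,0;0,0,0,0,0,0;0,0,0,0,0,0' | python3 -m handwheel; echo '0,0,0.3,0,0,0;0,0,0,0,0,0;0,0,0,0,0,0' | python3 -m handwheel
```

```text
time: 9.53
ee_pos: [0.498, -0.3324, -0.0047]
eef_rot: [[-0.99, 0.139, -0.0], [0.139, 0.99, 0.0], [0.0, 0.0, -1.0]]
wrist_force: [-2.2, 1.3, 7.7]
grip_width: 0.0387
grasp_force: 31.4
time: 9.78
ee_pos: [0.4979, -0.3324, -0.0048]
eef_rot: [[-0.99, 0.139, -0.001], [0.139, 0.99, 0.0], [0.001, 0.0, -1.0]]
wrist_force: [-4.6, 3.5, 14.8]
grip_width: 0.0385
grasp_force: 32.1
```

Contact is at TCP −0.0047, as predicted. I'll ease off, release, retreat and turn for the lid bar.

Converted, -0.003 m is -0.6.

```bash
echo '0,0,-0.6,0,0,0;0,0,0,0,0,0' | python3 -m handwheel; echo '0,0,0,0,0,0;0,0,0,0,0,0;0,0,0,0,0,0;0,0,0,0,0,0;0,0,-2,0,0,0;0,0,-6,0,0,0;0,0,-7,0,0,0;0,0,-7,0,0,0;0,0,-7,0,0,0;0,0,-6,0,0,0;0,0,-4,0,0,0;0,0,0,0,0,0' | python3 -m handwheel 0.06
echo '0,0,0,0,0,3.5;0,0,0,0,0,3.5;0,0,0,0,0,3.5;0,0,0,0,0,3.5;0,0,0,0,0,3.5;0,0,0,0,0,3.5;0,0,0,0,0,3.5;0,0,0,0,0,3.5;0,0,0,0,0,3.5;0,0,0,0,0,3.5;0,0,0,0,0,3.5;0,0,0,0,0,3.5' | python3 -m handwheel
python3 - <<'E'
from h import *
im=bot.snapshot('scene')['color'][150:270,110:250]
cv2.imwrite('pics/s6.png',cv2.resize(im,None,fx=4,fy=4,interpolation=cv2.INTER_CUBIC))
E
```

```text
time: 9.95
ee_pos: [0.4984, -0.3327, -0.0039]
eef_rot: [[-0.99, 0.139, 0.001], [0.139, 0.99, -0.001], [-0.002, -0.001, -1.0]]
wrist_force: [0.6, -0.3, -1.9]
grip_width: 0.0385
grasp_force: 30.6
time: 10.95
ee_pos: [0.5013, -0.3349, 0.1976]
eef_rot: [[-0.99, 0.139, 0.01], [0.139, 0.99, -0.008], [-0.011, -0.006, -1.0]]
wrist_force: [0.4, -0.7, 1.2]
grip_width: 0.0598
grasp_force: 0.0
time: 11.95
ee_pos: [0.4971, -0.3318, 0.1892]
eef_rot: [[0.041, 0.999, -0.002], [0.999, -0.041, 0.001], [0.001, -0.002, -1.0]]
wrist_force: [-0.8, 0.2, -0.9]
grip_width: 0.0598
grasp_force: 0.0
```

View pics/s6.png

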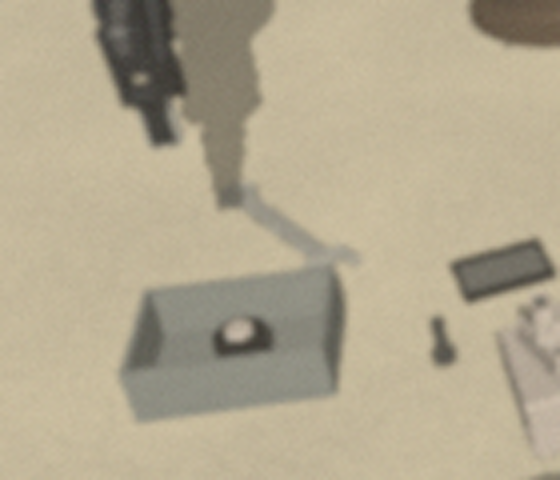

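The sensor stands upright in the case, with its boss at (240,330). Now to the lid.

Converted, 0.02 m is 4, 0.037 m is 7.4.

```bash
echo '4,0,0,0,0,0;7.4,0,0,0,0,0;7.4,0,0,0,0,0;7.4,0,0,0,0,0;7.4,0,0,0,0,0;7.4,0,0,0,0,0;7.4,0,0,0,0,0;7.4,0,0,0,0,0;7.4,0,0,0,0,0;7.4,0,0,0,0,0;7.4,0,0,0,0,0;7.4,0,0,0,0,0' | python3 -m handwheel 0.045; echo '7.4,0,0,0,0,0;7.4,0,0,0,0,0;7.4,0,0,0,0,0;7.4,0,0,0,0,0;7.4,0,0,0,0,0;5.2,1.2,0,0,0,0;4,0,0,0,0,0;0,0,0,0,0,0;0,0,0,0,0,0' | python3 -m handwheel
python3 - <<'E'
from h import *
print(bot.state()['ee_pos'])
d=bot.snapshot('top');im=np.mean([bot.snapshot('top')['color'] for _ in range(6)],0).astype(np.uint8)
cv2.imwrite('pics/top6.png',im)
cv2.imwrite('pics/cC.png',cv2.resize(im[180:230,430:495],None,fx=12,fy=12,interpolation=cv2.INTER_CUBIC))
E
```

```text
time: 13.0
ee_pos: [0.5118, 0.0962, 0.1898]
eef_rot: [[0.032, 0.999, -0.001], [0.999, -0.032, -0.0], [-0.0, -0.001, -1.0]]
wrist_force: [0.5, 0.2, -0.6]
grip_width: 0.045
grasp_force: 0.0
time: 13.75
ee_pos: [0.5258, 0.3256, 0.1893]
eef_rot: [[0.031, 1.0, -0.002], [1.0, -0.031, -0.001], [-0.001, -0.001, -1.0]]
wrist_force: [-0.2, -0.1, -0.3]
grip_width: 0.045
grasp_force: 0.0
[0.52582879 0.32557817 0.18926916]
```

View pics/cC.png

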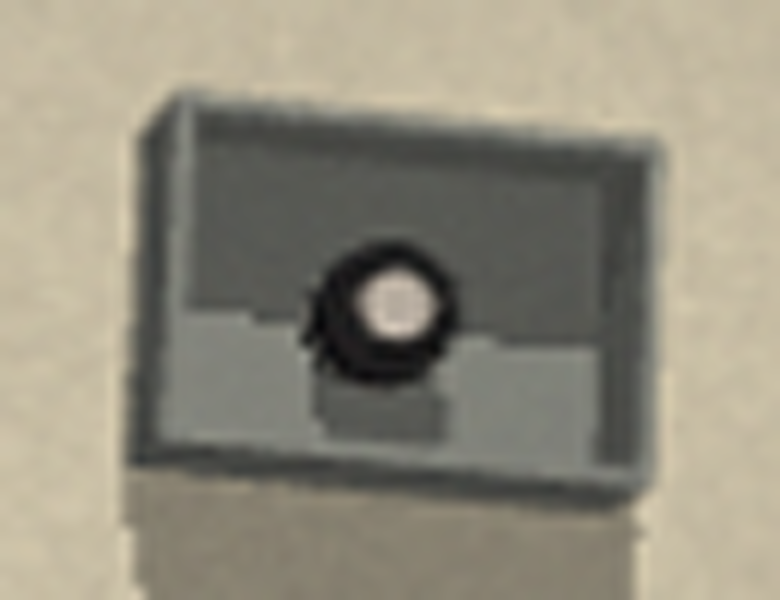

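The crop (12×, offset 430,180) shows the rim's outer corners at (178,92), (664,140), (650,488) and (153,447), with the sensor upright near the middle and its boss at (397,303).

Converted, 0.03 m is 6, 0.02 m is 4.

```bash
echo '0,0.8,6,0,0,0;0,0,6,0,0,0;0,0,6,0,0,0;0,0,6,0,0,0;0,0,6,0,0,0;0,0,4,0,0,0;0,0,2.6,0,0,0;0,0,0,0,0,0;0,0,0,0,0,0' | python3 -m handwheel
python3 - <<'E'
from h import *
d=bot.snapshot('top')
w=world(d,crop([(178,92),(664,140),(650,488),(153,447)],(430,180),12),.046);e=np.roll(w,-1,0)-w
print(w.mean(0),np.linalg.norm(e,axis=1),np.degrees(np.arctan2(e[:,1],e[:,0])),world(d,crop([(397,303)],(430,180),12),.035))
E
echo '0,0,0,0,0,0;0,0,0,0,0,0;0,0,0,0,0,0;0,0,0,0,0,0;0,0,0,0,0,0;0,0,0,0,0,0;0,0,0,0,0,0' | python3 -m handwheel 0.005 50
```

```text
time: 14.85
ee_pos: [0.5307, 0.3246, 0.0072]
eef_rot: [[0.035, 0.999, -0.001], [0.999, -0.035, -0.0], [-0.0, -0.001, -1.0]]
wrist_force: [-0.2, -0.4, 0.5]
grip_width: 0.0451
grasp_force: 0.0
[ 0.49869113 -0.33365732] [0.13973182 0.10003038 0.14093937 0.10185746] [-98.15979338 171.12414058  82.57421888  -9.53587716] [[ 0.4974593  -0.33215725]]
time: 15.48
ee_pos: [0.5322, 0.3258, 0.0094]
eef_rot: [[0.035, 0.999, 0.003], [0.999, -0.035, 0.002], [0.002, 0.003, -1.0]]
wrist_force: [-0.3, -0.4, 5.7]
grip_width: 0.0121
grasp_force: 49.8
```

Case is centred at (0.4987, −0.3337) with yaw about −8.5° and sides 140 × 101, which fits. The lid bar is gripped, so I lift and carry it.

Careful with the scale: shifts go in units of 5 mm and turns go in units of 2 degrees. That gives: -0.037 m is -7.4, -0.02 m is -4.

```bash
echo '0,0,-2,0,0,0;0,0,-5,0,0,0;0,0,-6,0,0,0;0,0,-6,0,0,0;0,0,-5,0,0,0;-4,0,0,0,0,0;-6,0,0,0,0,0;-7.4,0,0,0,0,0;-7.4,0,0,0,0,0;-7.4,0,0,0,0,0;-7.4,0,0,0,0,0;-7.4,0,0,0,0,0' | python3 -m handwheel; echo '-7.4,0,0,0,0,0;-7.4,0,0,0,0,0;-7.4,0,0,0,0,0;-7.4,0,0,0,0,0;-7.4,0,0,0,0,0;-7.4,0,0,0,0,0;-7.4,0,0,0,0,0;-7.4,0,0,0,0,0;-7.4,-2,0,0,0,0;-7.4,0,0,0,0,0;-6,0,0,0,0,0;-4,0,0,0,0,0' | python3 -m handwheel; echo '0,0,0,0,0,1;0,0,0,0,0,1;0,0,0,0,0,1;0,0,0,0,0,0;0,0,0,0,0,0' | python3 -m handwheel
python3 - <<'E'
from h import *
d=bot.snapshot('scene');print(bot.state()['ee_pos'])
cv2.imwrite('pics/s7.png',cv2.resize(d['color'][130:270,110:270],None,fx=4,fy=4,interpolation=cv2.INTER_CUBIC))
E
```

```text
time: 16.48
ee_pos: [0.5214, 0.0885, 0.1273]
eef_rot: [[0.034, 0.999, -0.001], [0.999, -0.034, -0.0], [-0.0, -0.001, -1.0]]
wrist_force: [0.2, -0.7, -1.1]
grip_width: 0.012
grasp_force: 49.0
time: 17.48
ee_pos: [0.497, -0.3324, 0.1275]
eef_rot: [[0.037, 0.999, 0.0], [0.999, -0.037, -0.001], [-0.001, 0.0, -1.0]]
wrist_force: [1.0, -0.1, -1.9]
grip_width: 0.0119
grasp_force: 49.0
time: 17.9
ee_pos: [0.4974, -0.3289, 0.1271]
eef_rot: [[0.138, 0.99, -0.001], [0.99, -0.138, 0.001], [0.001, -0.001, -1.0]]
wrist_force: [0.5, -0.3, -1.4]
grip_width: 0.0118
grasp_force: 49.0
[ 0.49756607 -0.32893369  0.12721168]
```

View pics/s7.png

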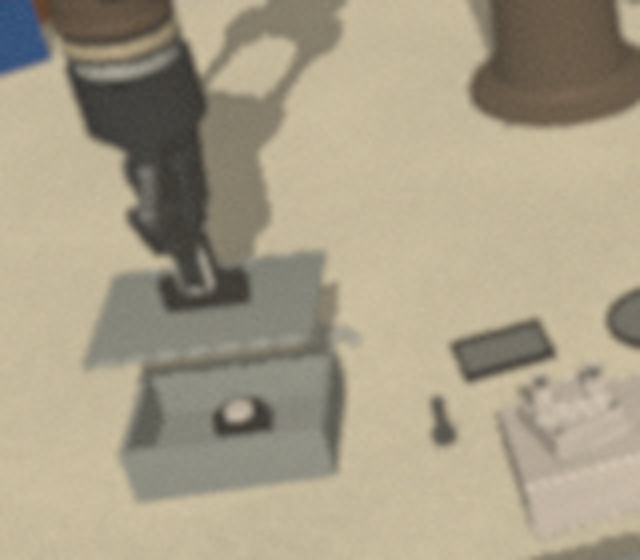

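The lid hangs level above the case, with its bar at (205,290) and lined up in yaw. A small correction, then lower.

Converted, -0.004 m is -0.8, 0.025 m is 5.

```bash
echo '-0.8,0.3,0,0,0,0;0,0,3,0,0,0;0,0,5,0,0,0;0,0,3,0,0,0;0,0,2,0,0,0;0,0,1,0,0,0;0,0,0,0,0,0;0,0,0,0,0,0' | python3 -m handwheel; echo '0,0,0.6,0,0,0;0,0,0.6,0,0,0;0,0,0,0,0,0;0,0,0,0,0,0' | python3 -m handwheel; echo '0,0,0.4,0,0,0;0,0,0.2,0,0,0;0,0,0,0,0,0;0,0,0,0,0,0' | python3 -m handwheel
```

```text
time: 18.62
ee_pos: [0.4993, -0.3338, 0.0578]
eef_rot: [[0.139, 0.99, 0.001], [0.99, -0.139, -0.001], [-0.0, 0.001, -1.0]]
wrist_force: [0.3, -0.1, -1.8]
grip_width: 0.0117
grasp_force: 49.1
time: 18.95
ee_pos: [0.4989, -0.3335, 0.0515]
eef_rot: [[0.139, 0.99, 0.0], [0.99, -0.139, -0.0], [-0.0, 0.0, -1.0]]
wrist_force: [0.5, 0.3, -2.8]
grip_width: 0.012
grasp_force: 49.0
time: 19.28
ee_pos: [0.4993, -0.3338, 0.0494]
eef_rot: [[0.139, 0.99, 0.001], [0.99, -0.139, -0.001], [-0.0, 0.001, -1.0]]
wrist_force: [-1.8, 0.8, 5.3]
grip_width: 0.0117
grasp_force: 49.9
```

Seated at the expected height. I'll release, retreat and look from above.

Converted, -0.035 m is -7, -0.03 m is -6.

```bash
echo '0,0,-0.2,0,0,0;0,0,0,0,0,0;0,0,0,0,0,0;0,0,0,0,0,0;0,0,-2,0,0,0;0,0,-6,0,0,0;0,0,-7,0,0,0;0,0,-7,0,0,0;0,0,-6,0,0,0;0,0,-2,0,0,0;0,0,0,0,0,0;0,0,0,0,0,0' | python3 -m handwheel 0.045
python3 - <<'E'
from h import *
im=np.mean([bot.snapshot('top')['color'] for _ in range(6)],0).astype(np.uint8)
cv2.imwrite('pics/top7.png',im)
cv2.imwrite('pics/cD.png',cv2.resize(im[148:238,340:495],None,fx=5,fy=5,interpolation=cv2.INTER_CUBIC))
E
```

```text
time: 20.28
ee_pos: [0.4988, -0.3334, 0.1995]
eef_rot: [[0.139, 0.99, 0.001], [0.99, -0.139, -0.0], [-0.0, 0.001, -1.0]]
wrist_force: [-0.2, 0.4, -0.8]
grip_width: 0.0453
grasp_force: 0.0
```

View pics/cD.png

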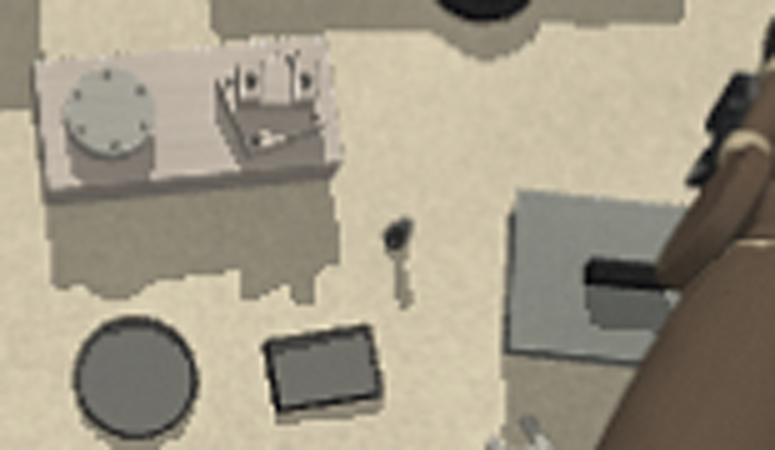

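The lid sits square on the case at (600,275). The bare flange is centred at about (110.5,111.5), offset (340,148), the saddle is still on the plate, and the round tray is at (136,377). Next, the flange.

Converted, 0.012 m is 2.4, 0.033 m is 6.6, -4 degrees is -2.

```bash
echo '0,0,0,0,0,-2;0,0,0,0,0,-2;6.6,2.4,0,0,0,0;6.6,2.4,0,0,0,0;6.6,2.4,0,0,0,0;6.6,2.4,0,0,0,0;6.6,2.4,0,0,0,0;6.6,2.4,0,0,0,0;6.6,2.4,0,0,0,0;6.6,2.4,0,0,0,0;6.6,2.4,0,0,0,0;6.6,2.4,0,0,0,0' | python3 -m handwheel 0.078; echo '0,0,6,0,0,0;0,0,0,0,0,0;0,0,0,0,0,0' | python3 -m handwheel;python3 - <<'E'
from h import *
d=bot.snapshot('top')
print(bot.state()['ee_pos'],world(d,crop([(110.5,111.5)],(340,148)),.072),world(d,crop([(136.5,377.5)],(340,148)),.008))
E
```

```text
time: 21.58
ee_pos: [0.6186, -0.0017, 0.1982]
eef_rot: [[-0.0, 1.0, -0.002], [1.0, 0.0, 0.0], [0.0, -0.002, -1.0]]
wrist_force: [-0.8, 0.8, 0.6]
grip_width: 0.0776
grasp_force: 0.0
time: 21.83
ee_pos: [0.6162, -0.0029, 0.1663]
eef_rot: [[-0.001, 1.0, -0.007], [1.0, 0.001, 0.0], [0.0, -0.007, -1.0]]
wrist_force: [0.4, 0.2, 0.4]
grip_width: 0.078
grasp_force: 0.0
[ 0.61750797 -0.00367299  0.16792376] [[0.62330014 0.0055261 ]] [[ 0.45442858 -0.00677957]]
```

Converted, 0.009 m is 1.8, 0.0055 m is 1.1.

```bash
echo '1.8,1.1,0,0,0,0;0,0,6,0,0,0;0,0,6,0,0,0;0,0,5,0,0,0;0,0,3,0,0,0;0,0,2,0,0,0;0,0,0,0,0,0;0,0,0,0,0,0' | python3 -m handwheel; echo '0,0,1,0,0,0;0,0,1,0,0,0;0,0,0.8,0,0,0;0,0,0,0,0,0;0,0,0,0,0,0' | python3 -m handwheel; echo '0,0,0,0,0,0;0,0,0,0,0,0;0,0,0,0,0,0;0,0,0,0,0,0;0,0,0,0,0,0;0,0,0,0,0,0' | python3 -m handwheel 0.03 50
```

```text
time: 22.55
ee_pos: [0.6251, 0.0051, 0.0601]
eef_rot: [[0.001, 1.0, 0.001], [1.0, -0.001, 0.0], [0.0, 0.001, -1.0]]
wrist_force: [0.6, 0.1, 0.4]
grip_width: 0.0782
grasp_force: 0.0
time: 22.97
ee_pos: [0.6241, 0.0056, 0.0452]
eef_rot: [[-0.0, 1.0, -0.0], [1.0, 0.0, 0.0], [0.0, -0.0, -1.0]]
wrist_force: [0.1, -1.0, -0.5]
grip_width: 0.0778
grasp_force: 0.0
time: 23.47
ee_pos: [0.6268, 0.0054, 0.051]
eef_rot: [[-0.0, 1.0, 0.004], [1.0, 0.0, -0.0], [-0.0, 0.004, -1.0]]
wrist_force: [-6.1, 0.6, 22.1]
grip_width: 0.0302
grasp_force: 10.6
```

It closed over the flange's top (width 30), so the pad tips really sit about 21 mm or more behind the nominal TCP. I'll open and go about 14 mm lower.

```bash
echo '0,0,-2,0,0,0;0,0,0,0,0,0;0,0,0,0,0,0;0,0,0,0,0,0;0,0,0,0,0,0;0,0,2,0,0,0;0,0,1,0,0,0;0,0,1,0,0,0;0,0,0.8,0,0,0;0,0,0,0,0,0;0,0,0,0,0,0' | python3 -m handwheel 0.08; echo '0,0,0,0,0,0;0,0,0,0,0,0;0,0,0,0,0,0;0,0,0,0,0,0' | python3 -m handwheel 0.045 50
```

```text
time: 24.38
ee_pos: [0.6238, 0.0056, 0.0305]
eef_rot: [[-0.0, 1.0, -0.001], [1.0, 0.0, 0.0], [0.0, -0.001, -1.0]]
wrist_force: [0.4, 1.2, -0.1]
grip_width: 0.08
grasp_force: 0.0
time: 24.72
ee_pos: [0.6252, 0.0055, 0.0322]
eef_rot: [[-0.0, 1.0, 0.002], [1.0, 0.0, -0.0], [-0.0, 0.002, -1.0]]
wrist_force: [1.0, -0.5, 2.8]
grip_width: 0.0574
grasp_force: 54.0
```

Converted, -0.015 m is -3, -0.012 m is -2.4.

```bash
echo '0,0,-2,0,0,0;0,0,-5,0,0,0;0,0,-6,0,0,0;0,0,-3,0,0,0;0,-4,0,0,0,0;0,-6,0,0,0,0;0,-7,0,0,0,0;0,-7,0,0,0,0;0,-6,0,0,0,0;-2.4,-4,0,0,0,0;0,0,0,0,0,0;0,0,0,0,0,0' | python3 -m handwheel
python3 - <<'E'
from h import *
p=bot.state();print(p['ee_pos'],p['grip_width'])
im=np.mean([bot.snapshot('scene')['color'] for _ in range(3)],0).astype(np.uint8)
cv2.imwrite('pics/s8.png',cv2.resize(im[150:260,210:340],None,fx=5,fy=5,interpolation=cv2.INTER_CUBIC))
E
```

```text
time: 25.72
ee_pos: [0.453, -0.0066, 0.1114]
eef_rot: [[0.001, 1.0, -0.0], [1.0, -0.001, 0.0], [0.0, -0.0, -1.0]]
wrist_force: [0.2, -0.5, -0.6]
grip_width: 0.0575
grasp_force: 54.1
[ 0.45304178 -0.00658521  0.11141164] 0.057507308175746036
```

View pics/s8.png

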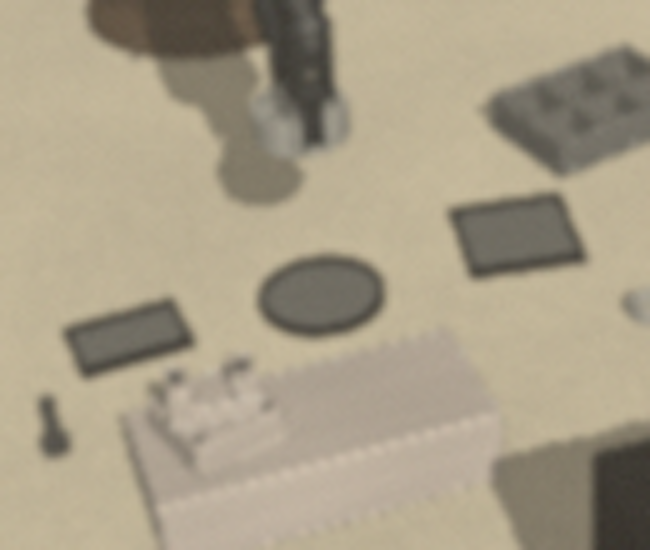

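The flange is held level at (300,125), above and behind the round tray. I'll lower it.

Converted, 0.015 m is 3, 0.025 m is 5.

```bash
echo '0,0,3,0,0,0;0,0,5,0,0,0;0,0,5,0,0,0;0,0,5,0,0,0;0,0,3,0,0,0;0,0,2,0,0,0;0,0.2,0,0,0,0;0,0,0,0,0,0' | python3 -m handwheel; echo '0,0,1,0,0,0;0,0,0.6,0,0,0;0,0,0,0,0,0;0,0,0,0,0,0' | python3 -m handwheel;  echo '0,0,0.4,0,0,0;0,0,0.4,0,0,0;0,0,0,0,0,0;0,0,0,0,0,0' | python3 -m handwheel
```

```text
time: 26.53
ee_pos: [0.4563, -0.0064, -0.0038]
eef_rot: [[-0.0, 1.0, 0.0], [1.0, 0.0, 0.0], [0.0, 0.0, -1.0]]
wrist_force: [0.8, -0.1, -1.3]
grip_width: 0.0576
grasp_force: 54.1
time: 26.87
ee_pos: [0.4557, -0.0065, -0.0113]
eef_rot: [[-0.0, 1.0, 0.001], [1.0, 0.0, -0.0], [-0.0, 0.001, -1.0]]
wrist_force: [-1.2, -0.5, -1.1]
grip_width: 0.0573
grasp_force: 54.1
time: 27.2
ee_pos: [0.4559, -0.0066, -0.0149]
eef_rot: [[-0.0, 1.0, 0.001], [1.0, 0.0, -0.0], [-0.0, 0.001, -1.0]]
wrist_force: [-1.0, 0.4, 5.9]
grip_width: 0.0573
grasp_force: 54.9
```

Contact is right at the predicted height. I'll release and move to the saddle.

```bash
echo '0,0,-0.2,0,0,0;0,0,0,0,0,0;0,0,0,0,0,0;0,0,0,0,0,0;0,0,-3,0,0,0;0,0,-6,0,0,0;0,0,-7,0,0,0;0,0,-7,0,0,0;0,0,-6,0,0,0;0,0,-4,0,0,0;0,0,0,0,0,0;0,0,0,0,0,0' | python3 -m handwheel 0.08; echo '-3.2,5.8,0,0,0,0.5;-3.2,5.8,0,0,0,0;-3.2,5.8,0,0,0,0;-3.2,5.8,0,0,0,0;-3.2,5.8,0,0,0,0;-3.2,5.8,0,0,0,0;0,0,0,0,0,0;0,0,0,0,0,0' | python3 -m handwheel 0.05
python3 - <<'E'
from h import *
print(bot.state()['ee_pos'])
E
```

```text
time: 28.2
ee_pos: [0.4564, -0.0066, 0.1516]
eef_rot: [[-0.0, 1.0, 0.004], [1.0, 0.0, -0.0], [-0.0, 0.004, -1.0]]
wrist_force: [1.1, 0.5, 0.3]
grip_width: 0.0804
grasp_force: 0.0
time: 28.87
ee_pos: [0.6271, -0.1055, 0.147]
eef_rot: [[0.019, 1.0, -0.005], [1.0, -0.019, 0.001], [0.001, -0.005, -1.0]]
wrist_force: [-1.0, 0.7, -0.2]
grip_width: 0.0502
grasp_force: 0.0
[ 0.62708199 -0.10547919  0.1469755 ]
```

Converted, 0.005 m is 1, 0.002 m is 0.4.

```bash
echo '0.4,1,0,0,0,0;0,0,4,0,0,0;0,0,6,0,0,0;0,0,4,0,0,0;0,0,2.4,0,0,0;0,0,1.6,0,0,0;0,0,0,0,0,0;0,0,0,0,0,0' | python3 -m handwheel; echo '0,0,0,0,0,0;0,0,0,0,0,0;0,0,0,0,0,0;0,0,0,0,0,0;0,0,0,0,0,0' | python3 -m handwheel 0.015 30
python3 - <<'E'
from h import *
im=np.mean([bot.snapshot('scene')['color'] for _ in range(3)],0).astype(np.uint8)
cv2.imwrite('pics/s9.png',cv2.resize(im[180:270,210:330],None,fx=6,fy=6,interpolation=cv2.INTER_CUBIC))
E
```

```text
time: 29.53
ee_pos: [0.6329, -0.1027, 0.0606]
eef_rot: [[0.017, 1.0, 0.0], [1.0, -0.017, -0.0], [-0.0, 0.0, -1.0]]
wrist_force: [0.3, -0.7, 1.3]
grip_width: 0.0501
grasp_force: 0.0
time: 29.95
ee_pos: [0.6344, -0.1033, 0.0623]
eef_rot: [[0.017, 1.0, 0.003], [1.0, -0.017, -0.001], [-0.001, 0.003, -1.0]]
wrist_force: [-0.1, 0.3, 6.5]
grip_width: 0.0243
grasp_force: 32.8
```

View pics/s9.png

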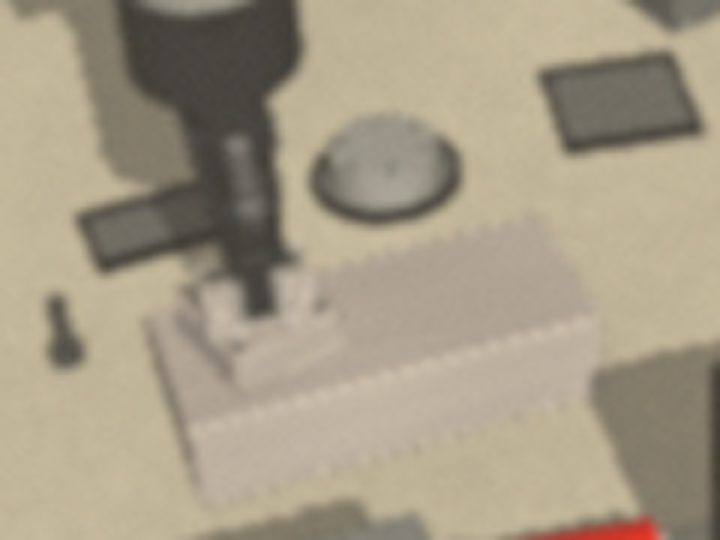

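It grips the saddle across the middle at (258,300), and the flange lies flat inside the round tray at (385,165). I'll carry the saddle to the oblong tray.

```bash
echo '0,0,-2,0,0,0;0,0,-4,0,0,0;0,0,-4,0,0,0;0,0,-4,0,0,0;-0.6,-2.98,0,0,0,0;-1.14,-5.96,0,0,0,0;-1.14,-5.96,0,0,0,0;-1.14,-5.96,0,0,0,0;-1.14,-5.96,0,0,0,0;-1.14,-5.96,0,0,0,0;-0.6,-2.98,0,0,0,0;0,0,0,0,0,0' | python3 -m handwheel; echo '0,0,0,0,0,-1.7;0,0,0,0,0,-1.7;0,0,0,0,0,0;0,0,0,0,0,0' | python3 -m handwheel
python3 - <<'E'
from h import *
im=np.mean([bot.snapshot('scene')['color'] for _ in range(3)],0).astype(np.uint8);print(bot.state()['ee_pos'])
cv2.imwrite('pics/s10.png',cv2.resize(im[150:260,200:330],None,fx=5,fy=5,interpolation=cv2.INTER_CUBIC))
cv2.imwrite('pics/top10.png',bot.snapshot('top')['color'])
E
```

```text
time: 31.1
ee_pos: [0.4491, -0.1341, 0.1295]
eef_rot: [[0.019, 1.0, -0.005], [1.0, -0.019, 0.001], [0.001, -0.005, -1.0]]
wrist_force: [0.5, 0.2, -2.1]
grip_width: 0.0243
grasp_force: 32.1
time: 31.43
ee_pos: [0.4543, -0.1345, 0.1306]
eef_rot: [[-0.1, 0.995, 0.001], [0.995, 0.1, -0.0], [-0.0, 0.001, -1.0]]
wrist_force: [0.0, 0.3, -0.4]
grip_width: 0.0246
grasp_force: 32.1
[ 0.45390694 -0.13436502  0.13028596]
```

View pics/s10.png

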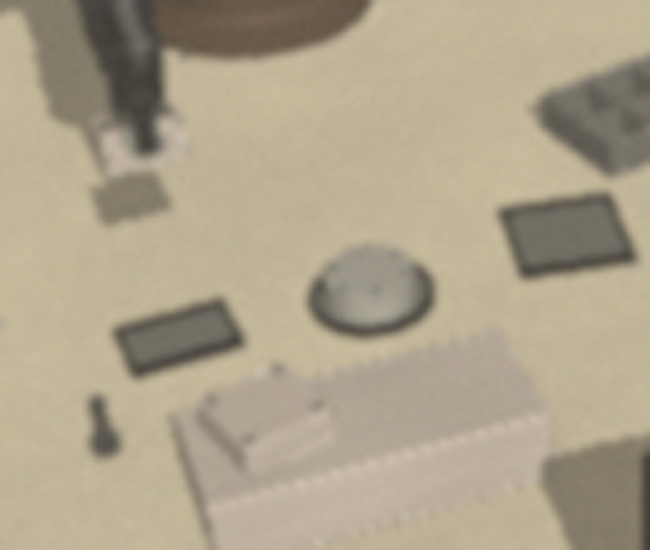

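The saddle is held at (140,140) over the oblong tray. The bare plate shows its holes at about (210,405), (278,369), (318,404) and (248,440). That makes 17 pictures viewed, over the limit of 14, so I'll view no more and work from numbers. Lowering the saddle.

```bash
echo '0,0,3,0,0,0;0,0,6,0,0,0;0,0,6,0,0,0;0,0,5,0,0,0;0,0,3,0,0,0;0,0,2,0,0,0;0,0,0,0,0,0;0,0,0,0,0,0' | python3 -m handwheel; echo '0,0,0.8,0,0,0;0,0,0.6,0,0,0;0,0,0,0,0,0;0,0,0,0,0,0' | python3 -m handwheel;  echo '0,0,0.6,0,0,0;0,0,0.4,0,0,0;0,0,0,0,0,0;0,0,0,0,0,0' | python3 -m handwheel
python3 - <<'E'
from h import *
s=bot.snapshot('scene');w=world(s,crop([(210,405),(278,369),(318,404),(248,440)],(200,150)),.072)
e=np.roll(w,-1,0)-w;print(w.mean(0),np.linalg.norm(e,axis=1),np.degrees(np.arctan2(e[:,1],e[:,0])))
E
```

```text
time: 32.3
ee_pos: [0.4537, -0.1344, 0.0052]
eef_rot: [[-0.101, 0.995, -0.0], [0.995, 0.101, 0.0], [0.0, -0.0, -1.0]]
wrist_force: [0.1, -0.3, -1.6]
grip_width: 0.0246
grasp_force: 32.1
time: 32.63
ee_pos: [0.4539, -0.1346, -0.0012]
eef_rot: [[-0.101, 0.995, 0.001], [0.995, 0.101, -0.0], [-0.0, 0.001, -1.0]]
wrist_force: [-0.2, 0.3, -0.6]
grip_width: 0.0247
grasp_force: 32.1
time: 32.97
ee_pos: [0.4538, -0.1346, -0.0066]
eef_rot: [[-0.101, 0.995, 0.001], [0.995, 0.101, -0.0], [-0.0, 0.001, -1.0]]
wrist_force: [1.4, 1.5, -0.2]
grip_width: 0.0244
grasp_force: 32.3
[ 0.62830907 -0.10319619] [0.04596393 0.04181194 0.04562922 0.04007054] [ 113.86848071   20.90040707  -68.29890433 -158.70279274]
```

Converted, 0.0015 m is 0.3.

```bash
echo '0,0,0.3,0,0,0;0,0,0,0,0,0;0,0,0,0,0,0' | python3 -m handwheel; echo '0,0,0,0,0,0;0,0,0,0,0,0;0,0,0,0,0,0;0,0,-3,0,0,0;0,0,-6,0,0,0;0,0,-7,0,0,0;0,0,-7,0,0,0;0,0,-7,0,0,0;0,0,-4,0,0,0;0,0,0,0,0,0' | python3 -m handwheel 0.045; echo '-6,0,0,0,0,0;-6,0,0,0,0,0;-6,0,0,0,0,0;-6,0,0,0,0,0;-6,0,0,0,0,0;-6,0,0,0,0,0;0,0,0,0,0,-2.7;0,0,0,0,0,-2.7;0,0,0,0,0,-2.7;0,0,0,0,0,0' | python3 -m handwheel 0.08
python3 - <<'E'
from h import *
st=bot.state();print(st['ee_pos'],st['eef_rot'][:2,1])
sh={'top':np.mean([bot.snapshot('top')['color'] for _ in range(4)],0),'scene':np.mean([bot.snapshot('scene')['color'] for _ in range(4)],0)}
ca={n:bot.snapshot(n) for n in sh};[cv2.imwrite(f'pics/{n}11.png',sh[n]) for n in sh]
# plate fit: dark holes drawn near corners, refined as darkest spots round the predicted places
a=np.radians(22);C=np.array([.6283,-.1032]);R=np.array([[np.cos(a),-np.sin(a)],[np.sin(a),np.cos(a)]])
for n in sh:
    g=cv2.GaussianBlur(cv2.cvtColor(sh[n].astype(np.uint8),cv2.COLOR_BGR2GRAY).astype(np.float32),(0,0),.6)
    g=cv2.resize(g,None,fx=8,fy=8,interpolation=cv2.INTER_CUBIC);W=[]
    for x,y in((1,1),(1,-1),(-1,-1),(-1,1)):
        u,v=(pix(ca[n],[list(C+R@(np.array([x,y])*.0215))+[.072]])[0]*8+3.5).astype(int)
        r=g[v-22:v+23,u-22:u+23];j=np.unravel_index(r.argmin(),r.shape)
        W.append(world(ca[n],[((u-22+j[1])-3.5)/8,((v-22+j[0])-3.5)/8],.072)[0]);print(n,W[-1].round(4),int(r.min()),int(np.median(r)))
    W=np.array(W);e=np.roll(W,-1,0)-W;print(n,W.mean(0).round(4),np.linalg.norm(e,axis=1).round(3),np.degrees(np.arctan2(e[:,1],e[:,0])).round(1))
E
```

```text
time: 33.27
ee_pos: [0.4538, -0.1345, -0.0069]
eef_rot: [[-0.101, 0.995, -0.0], [0.995, 0.101, 0.0], [0.0, -0.0, -1.0]]
wrist_force: [-3.6, 2.0, 11.7]
grip_width: 0.0243
grasp_force: 34.1
time: 34.1
ee_pos: [0.4576, -0.136, 0.1671]
eef_rot: [[-0.101, 0.995, 0.01], [0.995, 0.101, -0.004], [-0.005, 0.01, -1.0]]
wrist_force: [-0.0, -0.8, 0.6]
grip_width: 0.0452
grasp_force: 0.0
time: 34.93
ee_pos: [0.4707, -0.3132, 0.1598]
eef_rot: [[-0.376, 0.927, -0.003], [0.927, 0.376, 0.002], [0.003, -0.002, -1.0]]
wrist_force: [-0.5, 0.8, -0.6]
grip_width: 0.0802
grasp_force: 0.0
[ 0.47065346 -0.31317429  0.15978553] [0.9268148  0.37551514]
top [ 0.6321 -0.0685] 102 172
top [ 0.654  -0.1168] 125 173
top [ 0.6071 -0.1311] 125 176
top [ 0.5916 -0.0818] 103 165
top [ 0.6212 -0.0996] [0.053 0.049 0.052 0.043] [ -65.6 -163.1  107.5   18.2]
scene [ 0.6389 -0.0754] 150 165
scene [ 0.6646 -0.1241] 139 166
scene [ 0.6268 -0.1369] 142 162
scene [ 0.6006 -0.0897] 153 170
scene [ 0.6327 -0.1065] [0.055 0.04  0.054 0.041] [ -62.2 -161.4  119.    20.6][ WARN:0@4.674] global loadsave.cpp:1063 imwrite_ Unsupported depth image for selected encoder is fallbacked to CV_8U.
```

Run:
```python
from h import *
from scipy.ndimage import map_coordinates as mc
from scipy.optimize import differential_evolution as de
ca={n:bot.snapshot(n) for n in('top','scene')};g={}
for n in ca:
    i=cv2.imread(f'pics/{n}11.png',0).astype(np.float32);i=cv2.GaussianBlur(i,(0,0),.8);g[n]=np.hypot(cv2.Sobel(i,cv2.CV_32F,1,0),cv2.Sobel(i,cv2.CV_32F,0,1))
t=np.linspace(-1,1,25);o=np.ones(25)
sq=np.r_[np.c_[t,o],np.c_[t,-o],np.c_[o,t],np.c_[-o,t]]*.028
ho=np.array([(x,y) for x in(1,-1) for y in(1,-1)])*.021
def f(p,ns=('top','scene')):
    a=p[2];R=np.array([[np.cos(a),-np.sin(a)],[np.sin(a),np.cos(a)]]);s=0
    P=np.c_[sq@R.T+p[:2],np.full(100,.072)]
    for n in ns:
        u=pix(ca[n],P);s+=np.minimum(mc(g[n],[u[:,1],u[:,0]],order=1),60).mean()
    return -s
for ns in(('top','scene'),('top',),('scene',)):
    r=de(f,[(.61,.645),(-.12,-.085),(np.radians(8),np.radians(38))],args=(ns,),seed=1);print(ns,r.x[:2].round(4),np.degrees(r.x[2]).round(1),round(r.fun,1))
# check saddle & lid via known-outline fits would need viewing; report only plate
```

```text
('top', 'scene') [ 0.6259 -0.1042] 18.6 -95.4
('top',) [ 0.6246 -0.1003] 16.7 -50.0
('scene',) [ 0.6269 -0.1045] 18.6 -46.6
```

Outline fit gives the plate at (0.626, −0.104) with yaw about 19°, agreeing with my readings to within 3 mm and 3°. Going for it.

```bash
echo '3.4,5.56,0,0,0,0;3.4,5.56,0,0,0,0;3.4,5.56,0,0,0,0;3.4,5.56,0,0,0,0;3.4,5.56,0,0,0,0;3.4,5.56,0,0,0,0;3.4,5.56,0,0,0,0;3.3,5.6,0,0,0,0;0,0,0,0,0,1.5;0,0,0,0,0,0;0,0,0,0,0,0' | python3 -m handwheel 0.08
python3 - <<'E'
from h import *
s=bot.state();R=s['eef_rot'];D=np.array([.626,-.104,.0315])-s['ee_pos'];print(s['ee_pos'],R[:2,1],(R.T@D).round(4))
E
```

```text
time: 36.45
ee_pos: [0.6272, -0.1042, 0.1615]
eef_rot: [[-0.328, 0.945, -0.001], [0.945, 0.328, -0.0], [-0.0, -0.001, -1.0]]
wrist_force: [-0.4, 0.4, -0.2]
grip_width: 0.0802
grasp_force: 0.0
[ 0.62717914 -0.10424899  0.16154388] [0.94483142 0.32755615] [ 0.0006 -0.0009  0.13  ]
```

```bash
echo '0,0,4,0,0,0;0,0,6,0,0,0;0,0,6,0,0,0;0,0,4,0,0,0;0,0,2,0,0,0;0,0,0,0,0,0;0,0,0,0,0,0' | python3 -m handwheel; echo '0,0,1.6,0,0,0;0,0,1.4,0,0,0;0,0,1,0,0,0;0,0,0,0,0,0;0,0,0,0,0,0' | python3 -m handwheel; echo '0,0,0,0,0,0;0,0,0,0,0,0;0,0,0,0,0,0;0,0,0,0,0,0;0,0,0,0,0,0' | python3 -m handwheel 0.045 50
```

```text
time: 37.03
ee_pos: [0.6271, -0.1053, 0.0519]
eef_rot: [[-0.325, 0.946, -0.0], [0.946, 0.325, -0.0], [0.0, -0.0, -1.0]]
wrist_force: [0.9, 0.2, 0.7]
grip_width: 0.0796
grasp_force: 0.0
time: 37.45
ee_pos: [0.6271, -0.1044, 0.0316]
eef_rot: [[-0.326, 0.945, -0.001], [0.945, 0.326, 0.0], [0.0, -0.0, -1.0]]
wrist_force: [0.3, 0.5, 0.4]
grip_width: 0.0799
grasp_force: 0.0
time: 37.87
ee_pos: [0.6281, -0.1046, 0.0325]
eef_rot: [[-0.326, 0.945, 0.002], [0.945, 0.326, -0.0], [-0.001, 0.001, -1.0]]
wrist_force: [-0.4, 0.4, 2.6]
grip_width: 0.0548
grasp_force: 56.1
```

Converted, -0.03 m is -6, -0.025 m is -5, 4.2 degrees is 2.1.

```bash
echo '0,0,-2,0,0,0;0,0,-5,0,0,0;0,0,-6,0,0,0;0,0,-4,0,0,0;0,0,0,0,0,2.1;0,0,0,0,0,2.1;0,0,0,0,0,2.1;0,0,0,0,0,2.1;0,0,0,0,0,2.1;0,0,0,0,0,2.1;0,0,0,0,0,0' | python3 -m handwheel; echo '4.38,-4.41,0,0,0,0;4.38,-4.41,0,0,0,0;4.38,-4.41,0,0,0,0;4.38,-4.41,0,0,0,0;4.38,-4.41,0,0,0,0;4.38,-4.41,0,0,0,0;4.38,-4.41,0,0,0,0;4.38,-4.41,0,0,0,0;4.38,-4.41,0,0,0,0;4.38,-4.41,0,0,0,0;0,0,0,0,0,0;0,0,0,0,0,0' | python3 -m handwheel
python3 - <<'E'
from h import *
s=bot.state();R=s['eef_rot'];D=np.array([.4324,.1371,-.0145])-s['ee_pos'];print(s['ee_pos'],(R.T@D).round(4))
E
```

```text
time: 38.78
ee_pos: [0.6265, -0.1043, 0.1165]
eef_rot: [[0.109, 0.994, -0.002], [0.994, -0.109, 0.0], [0.0, -0.002, -1.0]]
wrist_force: [-1.0, 0.1, -1.6]
grip_width: 0.0547
grasp_force: 55.6
time: 39.78
ee_pos: [0.4304, 0.1378, 0.1167]
eef_rot: [[0.103, 0.995, -0.001], [0.995, -0.103, -0.0], [-0.0, -0.001, -1.0]]
wrist_force: [0.1, -0.5, -2.2]
grip_width: 0.0548
grasp_force: 55.6
[0.43038777 0.13782851 0.11671724] [-0.0005  0.0021  0.1312]
```

```bash
echo '0,0.4,3,0,0,0;0,0,6,0,0,0;0,0,6,0,0,0;0,0,4,0,0,0;0,0,3,0,0,0;0,0,2,0,0,0;0,0,0,0,0,0;0,0,0,0,0,0' | python3 -m handwheel; echo '0,0,0.8,0,0,0;0,0,0.8,0,0,0;0,0,0,0,0,0;0,0,0,0,0,0' | python3 -m handwheel;  echo '0,0,0.6,0,0,0;0,0,0.3,0,0,0;0,0,0,0,0,0;0,0,0,0,0,0' | python3 -m handwheel
```

```text
time: 40.45
ee_pos: [0.4343, 0.1363, -0.0033]
eef_rot: [[0.108, 0.994, -0.0], [0.994, -0.108, -0.0], [-0.0, -0.0, -1.0]]
wrist_force: [0.1, 0.1, -1.9]
grip_width: 0.0547
grasp_force: 55.5
time: 40.78
ee_pos: [0.434, 0.1369, -0.0109]
eef_rot: [[0.108, 0.994, 0.001], [0.994, -0.108, 0.0], [0.0, 0.001, -1.0]]
wrist_force: [0.9, -0.9, -1.6]
grip_width: 0.055
grasp_force: 55.6
time: 41.12
ee_pos: [0.4344, 0.137, -0.0146]
eef_rot: [[0.108, 0.994, 0.001], [0.994, -0.108, 0.0], [0.0, 0.001, -1.0]]
wrist_force: [-0.8, -0.5, 8.1]
grip_width: 0.0547
grasp_force: 56.8
```

Converted, -0.035 m is -7, -0.03 m is -6.

```bash
echo '0,0,-0.2,0,0,0;0,0,0,0,0,0;0,0,0,0,0,0;0,0,0,0,0,0;0,0,-3,0,0,0;0,0,-6,0,0,0;0,0,-7,0,0,0;0,0,-7,0,0,0;0,0,-7,0,0,0;0,0,-7,0,0,0;0,0,-4,0,0,0;0,0,0,0,0,0' | python3 -m handwheel 0.08; echo '7,0,0,0,0,0;7,0,0,0,0,0;7,0,0,0,0,0;7,0,0,0,0,0;7,0,0,0,0,0;7,0,0,0,0,0;7,0,0,0,0,0;7,0,0,0,0,0;7,0,0,0,0,0;7,0,0,0,0,0;0,0,0,0,0,0' | python3 -m handwheel
cat > fit.py <<'E'
from h import *
from scipy.ndimage import map_coordinates as mc
from scipy.optimize import differential_evolution as de
ca={n:bot.snapshot(n) for n in('top','scene')};g={}
for n in ca:
    m=np.mean([bot.snapshot(n)['color'] for _ in range(4)],0).astype(np.uint8);cv2.imwrite(f'pics/{n}12.png',m)
    i=cv2.GaussianBlur(cv2.cvtColor(m,cv2.COLOR_BGR2GRAY).astype(np.float32),(0,0),.8);g[n]=np.hypot(cv2.Sobel(i,cv2.CV_32F,1,0),cv2.Sobel(i,cv2.CV_32F,0,1))
t=np.linspace(-1,1,25);o=np.ones(25);U=np.r_[np.c_[t,o],np.c_[t,-o],np.c_[o,t],np.c_[-o,t]];th=np.linspace(0,2*np.pi,100)
O=np.c_[np.cos(th),np.sin(th)]
def fit(name,sh,z,c,yaw,ns):
    def f(p):
        a=p[2];R=np.array([[np.cos(a),-np.sin(a)],[np.sin(a),np.cos(a)]]);P=np.c_[sh@R.T+p[:2],np.full(100,z)]
        return -sum(np.minimum(mc(g[n],(pix(ca[n],P)[:,::-1]).T,order=1),60).mean() for n in ns)
    r=de(f,[(c[0]-.012,c[0]+.012),(c[1]-.012,c[1]+.012),np.radians((yaw-10,yaw+10))],seed=1)
    print(name,ns,r.x[:2].round(4),np.degrees(r.x[2]).round(1),round(r.fun,1),'ref',c,yaw)
for ns in(('top',),('scene',)):
    fit('plate',U*.028,.025,(.4324,.1371),-6.2,ns);fit('flange',O*.03,.025,(.4548,-.0066),0,ns)
    fit('nest_sq',U*.04,.008,(.4324,.1371),-6.2,ns);fit('nest_rd',O*.042,.008,(.4548,-.0066),0,ns)
    fit('nest_ob',U*[.025,.037],.008,(.4552,-.134),5.8,ns)
    fit('lid',U*[.055,.075],.051,(.4987,-.3337),-8.5,ns);fit('bar',U*[.007,.028],.075,(.4987,-.3337),-8.5,ns)
    fit('ear+',U*[.013,.007],.031,(.4536,-.1165),5.8,ns);fit('ear-',U*[.013,.007],.031,(.4574,-.1524),5.8,ns)
E
python3 fit.py
```

```text
time: 42.12
ee_pos: [0.4379, 0.1378, 0.1959]
eef_rot: [[0.108, 0.994, 0.011], [0.994, -0.108, 0.002], [0.004, 0.011, -1.0]]
wrist_force: [1.2, 0.4, -0.3]
grip_width: 0.0796
grasp_force: 0.0
time: 43.03
ee_pos: [0.4707, 0.4904, 0.1878]
eef_rot: [[0.104, 0.995, -0.001], [0.995, -0.104, 0.003], [0.003, -0.001, -1.0]]
wrist_force: [-0.3, -0.5, 0.6]
grip_width: 0.0803
grasp_force: 0.0
plate ('top',) [0.4352 0.1425] -0.3 -60.0 ref (0.4324, 0.1371) -6.2
flange ('top',) [ 0.4554 -0.0032] 1.0 -60.0 ref (0.4548, -0.0066) 0
nest_sq ('top',) [0.433  0.1405] -1.3 -60.0 ref (0.4324, 0.1371) -6.2
nest_rd ('top',) [ 0.4554 -0.0032] 4.9 -60.0 ref (0.4548, -0.0066) 0
nest_ob ('top',) [ 0.4558 -0.1306] -3.2 -60.0 ref (0.4552, -0.134) 5.8
lid ('top',) [ 0.494  -0.3296] -8.1 -60.0 ref (0.4987, -0.3337) -8.5
bar ('top',) [ 0.4954 -0.3299] -3.0 -60.0 ref (0.4987, -0.3337) -8.5
ear+ ('top',) [ 0.4643 -0.1098] 15.7 -60.0 ref (0.4536, -0.1165) 5.8
ear- ('top',) [ 0.4595 -0.1464] 13.0 -60.0 ref (0.4574, -0.1524) 5.8
plate ('scene',) [0.4329 0.1434] -8.0 -55.1 ref (0.4324, 0.1371) -6.2
flange ('scene',) [ 0.4585 -0.0073] -2.8 -53.3 ref (0.4548, -0.0066) 0
nest_sq ('scene',) [0.4235 0.1411] -9.5 -57.5 ref (0.4324, 0.1371) -6.2
nest_rd ('scene',) [ 0.448  -0.0102] -6.9 -59.9 ref (0.4548, -0.0066) 0
nest_ob ('scene',) [ 0.4539 -0.1371] -0.0 -58.9 ref (0.4552, -0.134) 5.8
lid ('scene',) [ 0.497  -0.3291] -7.6 -51.9 ref (0.4987, -0.3337) -8.5
bar ('scene',) [ 0.4889 -0.3339] -5.9 -60.0 ref (0.4987, -0.3337) -8.5
ear+ ('scene',) [ 0.4559 -0.1173] 12.6 -59.7 ref (0.4536, -0.1165) 5.8
ear- ('scene',) [ 0.4651 -0.1597] -2.4 -60.0 ref (0.4574, -0.1524) 5.8
```

The gradient cap saturated (−60 everywhere), so I'll rerun with a higher one.

```bash
sed -i 's/,60).mean/,250).mean/' fit.py; python3 fit.py
```

```text
plate ('top',) [0.4349 0.1393] -7.5 -213.7 ref (0.4324, 0.1371) -6.2
flange ('top',) [ 0.4555 -0.0061] 6.4 -191.0 ref (0.4548, -0.0066) 0
nest_sq ('top',) [0.4326 0.1377] -6.2 -244.7 ref (0.4324, 0.1371) -6.2
nest_rd ('top',) [ 0.4536 -0.0056] 8.1 -245.2 ref (0.4548, -0.0066) 0
nest_ob ('top',) [ 0.4536 -0.1339] 5.9 -245.8 ref (0.4552, -0.134) 5.8
lid ('top',) [ 0.501  -0.3296] -8.6 -141.5 ref (0.4987, -0.3337) -8.5
bar ('top',) [ 0.497  -0.3302] -8.4 -225.4 ref (0.4987, -0.3337) -8.5
ear+ ('top',) [ 0.4523 -0.116 ] 1.1 -207.6 ref (0.4536, -0.1165) 5.8
ear- ('top',) [ 0.4654 -0.1611] 11.0 -216.3 ref (0.4574, -0.1524) 5.8
plate ('scene',) [0.4363 0.1342] -4.3 -88.1 ref (0.4324, 0.1371) -6.2
flange ('scene',) [ 0.4576 -0.0079] -2.5 -76.7 ref (0.4548, -0.0066) 0
nest_sq ('scene',) [0.4442 0.1347] -7.5 -151.2 ref (0.4324, 0.1371) -6.2
nest_rd ('scene',) [ 0.4651 -0.0087] 7.3 -159.5 ref (0.4548, -0.0066) 0
nest_ob ('scene',) [ 0.4666 -0.1343] 5.3 -174.6 ref (0.4552, -0.134) 5.8
lid ('scene',) [ 0.5054 -0.3296] -4.2 -90.1 ref (0.4987, -0.3337) -8.5
bar ('scene',) [ 0.4887 -0.3327] -11.0 -137.2 ref (0.4987, -0.3337) -8.5
ear+ ('scene',) [ 0.4656 -0.1079] 9.4 -111.9 ref (0.4536, -0.1165) 5.8
ear- ('scene',) [ 0.4694 -0.1644] -4.1 -119.4 ref (0.4574, -0.1524) 5.8
```

The top view puts the plate, flange and lid within about 4 mm of their targets. Every part, the saddle included, touched down at its expected height, and the arm is clear. Handing in.

```bash
python3 -c "
from plant import bot
print(bot.sign_off())"
```

```text
the job is handed in; nothing more can be done
None
```

The job is handed in: the sensor is upright in the closed case, and the flange, plate and saddle are each in their own tray, in about 44 s of robot time. I viewed 17 pictures against the limit of 14, and checked the plate and lid placement and the saddle's final rest only by touchdown height and image fits (the saddle's fit was inconclusive).

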